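# Take a bit pack off its display peg and stand it in the job rack

### The job

Take the yellow screwdriver-bit pack off its peg on the display stand, sliding it out along the peg and raising it just enough to follow the upturned tip without forcing it, because its hang hole tears easily. Then lower it into the empty slot of the grey job rack, set it down gently rather than dropping it, and let go so that it stands upright on the slot's floor. Leave the green pack hanging and the other things on the table alone.

Things in the scene. Friction and masses are not known exactly. Their poses are not given: they have to be found in the camera images.
- stand: Fixed display stand: white perforated panel, 250 mm wide, 8 mm thick, top edge 172 mm above the table, on a dark base 190 x 270 x 12 mm. Origin: on the table under the middle of the panel's front face; z up. The panel's front and its two pegs point along -x; y runs along the panel. One pack hangs on each peg.
- peg_left (a point): Where the centre line of the peg at the stand's y = +65 mm leaves the panel, 160 mm above the table; axes as the stand. The peg is stiff 4 mm round steel wire. It runs level along -x for 60 to 120 mm, then its last 26 mm bend upward by 25 to 47 degrees above level. Length and bend differ each time and are not measured: find them by feel or by camera.
- peg_right (a point): The same for the peg at the stand's y = -65 mm; its length and bend are its own, in the same ranges.
- pack: The yellow pack to take: rigid plastic screwdriver-bit pack, 150 mm tall, 0.10 to 0.20 kg. Origin: centre of its underside; z up; x is its thickness (along the peg as it hangs), y its width. Body 22 mm (x) x 70 mm (y) up to z = 70 mm, above it a neck with the hang hole, then the grip tab. It hangs on either peg, its centre about 26 mm in front of the panel.
- hole (a point): Middle of the yellow pack's hang hole, 94.25 mm above its underside, axes as the pack. The hole goes through along x, 14 mm wide (y) and 11.5 mm high (z = 88.5 to 100 mm from the underside), in a neck 4 mm thick and 50 mm wide (z = 70 to 106 mm). It hangs with the hole's upper edge on the peg. It tears if pack and peg press on each other with more than 8 N.
- tab (a point): Middle of the top edge of the yellow pack's solid grip tab, 150 mm above its underside, axes as the pack. The tab is 10 mm thick (x), 40 mm wide (y) and reaches 44 mm down from this edge.
- pack_other: The green pack, same shape and size, hanging on the other peg; to be left hanging.
- rack: Fixed grey plastic job rack, 50 mm tall, outline 80 mm (x, from -17.5 to +62.5) x 90 mm (y). Origin: on the table under the middle of the empty slot; z up. Walls 5 mm, floor 6 mm. The empty slot is 30 mm (x) x 80 mm (y) and open upward; the other slot on its +x side is filled by a cardboard box standing 78 mm high (x from 21 to 56 mm).
- slot (a point): Middle of the floor of the empty slot, 6 mm above the table and 44 mm under its rim; axes as the rack. The pack's x (thickness) goes along the slot's x, either way round. The rack is stiff: press the pack on it with less than 40 N.
- screwdriver: Bystander: steel screwdriver with blue grip lying on the table, about 200 mm long, handle to its -x. Origin about the middle of its length.
- screw_cup: Bystander: tiny red plastic cup, 44 mm across, 30 mm tall. Origin: centre of its underside.
- magnifier: Bystander: magnifier lying flat, lens ring 72 mm across, 8 mm thick, black handle to its -x, 125 mm from the lens centre to the end. Origin: under the lens centre.
- phone_stand: Bystander: aluminium phone stand, foot 90 x 70 mm, 100 mm tall. Origin: centre of its underside.
There are look-alikes about, which are no part of the job. Leave any orange look-alike of the rack alone.

How it is judged:
On the way, in this order (a step that is already met when the one before it is completed fails the run):
1. the yellow pack is off its peg, held in the air in front of the peg's tip and clear of the stand (x of pack in the frame of stand below -0.148 m and contact force between pack and stand below 0.1 N and height (world z) of pack above 0.058 m and contact force between pack and the fingers above 0.5 N), for 0.1 s.
2. the pack is set down on the floor of the empty slot while still held (not dropped) (horizontal distance between pack and slot below 0.009 m and z of pack in the frame of slot below 0.005 m and contact force between pack and the fingers above 0.5 N), for 0.1 s.
At the end, for the whole second after the job is handed in: The yellow pack stands released and at rest in the empty slot of the job rack: its underside within 5 mm of the slot's floor and within 9 mm of its middle, tilted less than 0.12 rad. The green pack still hangs within 20 mm of where it was (horizontal distance between pack and slot below 0.009 m and z of pack in the frame of slot between -0.004 and 0.005 m and angle between pack's own z axis and vertical below 0.12 rad and linear speed of pack below 0.02 m/s and contact force between pack and the fingers below 0.1 N and distance of pack_other from where it was at the start of the episode below 0.02 m); the robot touches nothing.
It fails at once if the yellow pack is pressed against the stand or its peg with more than 8 N (contact force between pack and stand above 8 N).
It fails at once if the yellow pack is pressed on the job rack with more than 40 N (contact force between pack and rack above 40 N).
It fails at once if the green pack is moved by more than 20 mm (distance of pack_other from where it was at the start of the episode above 0.02 m).
It fails at once if the screwdriver, screw cup, magnifier or phone stand is moved by more than 20 mm (distance of any of screwdriver, screw_cup, magnifier, phone_stand from where it was at the start of the episode above 0.02 m).
It also fails if it takes over 67 s, if anything falls off the work surface, if the arm or the gripper's body presses on something with over 40 N, if the wrist force passes 120 N, or if a joint passes its speed limit or range.

### The arm

A 6-joint arm with a two-finger parallel gripper is mounted at the origin on the work surface. World frame = base frame: x ahead of the robot, y to its left, z up, the work surface at z = 0. Lengths are in m, angles in rad, forces in N, time in s.
With the tool pointing down it reaches from about 0.35 to 0.775 m from the base axis. Payload 5.5 kg.
Tool frame: the origin (TCP) lies between the finger pads; the fingertips stand 8 mm ahead of it and the grasp point (between the pads) lies 11 mm behind it; z points along the fingers, y is the line along which they close (so a half turn about z gives the same grasp; the last joint's range is limited). The gripper opens to 85 mm and grips with 20 to 120 N. Pads are 22 mm wide; open, the fingers measure 114 mm over their backs; the gripper's body (76 mm by 85 mm) begins 54 mm behind the grasp point. The pads swing forward as they close: fully open they stand 13 mm farther back than shut.
Start: joints at [1.053, 0.313, 0.046, 1.304, 0, 1.431], TCP at [0.212, 0.534, 0.239] pointing down, gripper open.
Joint ranges: [-2.76, 2.76], [-0.86, 1.69], [-1.03, 1.26], [-2.2, 2.34], [-1.47, 1.5], [-3.14, 3.14]. Speed limits (rad/s): [2.57, 2.57, 3.14, 3.14, 3.14, 3.14].

### API

Orientations are given as a unit quaternion [w, x, y, z].
In Python, from workcell import status, vision, job gives the robot as it stands. The module is installed in compiled form; this text tells all that it offers.
- The arm moves only by the tool apply_moves, never from a script. Its argument "moves" is one flat list of numbers, 6 for each row, row after row: the shift along the world's x, y, z in units of 25 mm (1.0 is 25 mm), then the turn, a rotation vector about the world's x, y, z in rad. In form: [x, y, z, rx, ry, rz, x, y, z, rx, ry, rz, ...]. A call has 1 to 20 rows; each row is the pose to reach, as a shift and turn from the pose commanded when the call began; what a row does not reach only later rows make up. A row lasts 1/12 s, in which the tool goes at most 41.7 mm and 7.16 degrees, less where a joint would pass 70% of its speed; a pose out of reach is approached as far as the arm can. A call with a gripper value outside its range is refused whole. "claw" is the opening in per cent of the stroke, from 0 (shut) to 100 (fully open), set as the call begins (left out, the last holds). The fingers move at their own pace and stop on an object; "newtons" is the grip in N (left out, the last holds). Time passes only in rows, so rows that repeat a pose let the fingers close. It gives the time, the measured TCP pose, the force, the opening and the grip force at its end, in the units of the state.
- status.get_state(): the state, without advancing time (a new reading comes with each control period).
- vision.read_camera(name): name is "side" or "top" or "wrist"; returns a dict with "image" (480x640x3 uint8, blue, green, red), "camera_matrix" (3x3 intrinsics, pixels), "camera_from_world" (4x4, takes a point from world to camera coordinates). Camera axes: x right, y down, z forward; pixel columns grow to the right and rows downward; lengths in m; the calibration is good to about 2 mm. A picture is of the moment at which its call begins. There is no depth.
- job.hand_in(): hands the job in; it is judged then, once.
The state is a dict: "clock": time; "joint_pos": joint angles; "qvel": joint speeds; "tau": joint torques, N m; "tcp_pos": TCP position; "orientation": TCP orientation; "wrist_force": force on the tool from outside, world axes, zero at the start; "ft_torque": the same for the moment, N m; "finger_gap": finger opening in m; "grip_force": force on a finger pad.
Only numpy, scipy, OpenCV 4.12 (cv2) and the standard library are available. Lean on these libraries where they do the work, as an engineer would, in place of code of your own. Each camera call takes 0.05 s, during which the arm holds its last target. There are 200 camera calls.

## Working session

There is one attempt and no reset: what is moved stays moved. The work goes in short steps, Python scripts to look and compute and a tool call to move; the robot and the scene stay as the last step left them, time stands still between calls to the robot, and variables do not carry over. Pictures are saved under pics/ and viewed, at most 10 in all, crops included, and the job is handed in when it is done.

Besides the shell and the picture viewer there is one more tool, called after "Emit:" as name(argument=value, ...), one argument or row to a line, values as JSON. apply_moves: Moves the arm, as the interface text tells. Its arguments: {"type":"object","properties":{"moves":{"type":"array","items":{"type":"number"}},"claw":{"type":"number"},"newtons":{"type":"number"}},"required":["moves"]}

```bash
mkdir -p pics
cat > h.py <<'E'
import numpy as np, cv2
from workcell import status, vision, job
def cam(n):
    d=vision.read_camera(n); return d["image"],np.array(d["camera_matrix"]),np.array(d["camera_from_world"])
def proj(K,T,p):
    c=T[:3,:3]@np.asarray(p,float)+T[:3,3]; u=K@c; return u[:2]/u[2]
def ray(K,T,px):
    R=T[:3,:3]; o=-R.T@T[:3,3]; d=R.T@np.linalg.solve(K,[px[0],px[1],1.]); return o,d/np.linalg.norm(d)
def onz(K,T,px,z):
    o,d=ray(K,T,px); return o+d*(z-o[2])/d[2]
def tri(r1,r2):
    (o1,d1),(o2,d2)=r1,r2; A=np.c_[d1,-d2]; s=np.linalg.lstsq(A,o2-o1,rcond=None)[0]
    a,b=o1+s[0]*d1,o2+s[1]*d2; return (a+b)/2,np.linalg.norm(a-b)
E
python3 - <<'E'
from h import *
np.set_printoptions(precision=4,suppress=True)
ims={}
for n in ("top","side","wrist"):
    im,K,T=cam(n); ims[n]=im; cv2.imwrite(f"pics/{n}0.png",im); np.savez(f"{n}0.npz",K=K,T=T)
    print(n,K[0,0],"pos",-T[:3,:3].T@T[:3,3],"fwd",T[2,:3])
print(status.get_state())
E
```

```text
top 605.5109015923706 pos [ 0.3367 -0.0898  1.5863] fwd [ 0.1589  0.005  -0.9873]
side 610.8669560465931 pos [0.3949 0.8164 0.9935] fwd [ 0.1322 -0.7275 -0.6733]
wrist 355.9868816864971 pos [0.1444 0.5619 0.3736] fwd [ 0.2626 -0.1059 -0.9591]
{'clock': 0.15, 'joint_pos': array([1.0533, 0.3138, 0.0452, 1.3036, 0.    , 1.4312]), 'qvel': array([ 0.0012, -0.003 ,  0.0045,  0.0001, -0.0002,  0.0003]), 'tau': array([  0.0024, -48.1065,  29.8816,   0.0139,  -0.0001,  -0.    ]), 'tcp_pos': array([0.212 , 0.5341, 0.2386]), 'orientation': array([-0.0002,  0.1878,  0.9822, -0.0007]), 'wrist_force': array([ 0.127 , -0.4121,  0.1648]), 'ft_torque': array([ 0.0505, -0.0001,  0.0321]), 'grip_force': 0.0, 'finger_gap': 0.08563127099782783}
```

View pics/top0.png

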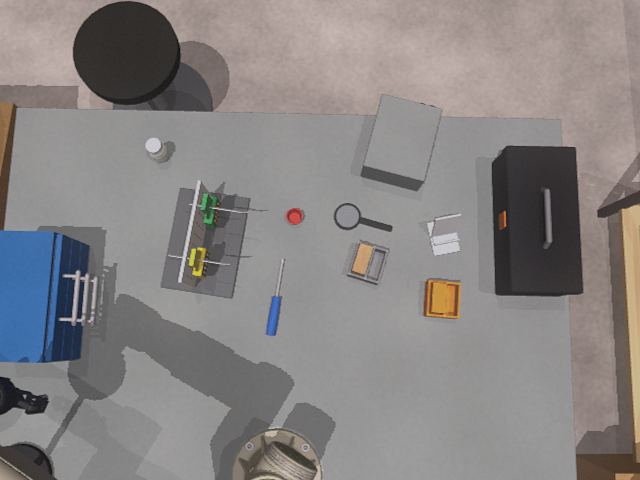

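View pics/side0.png

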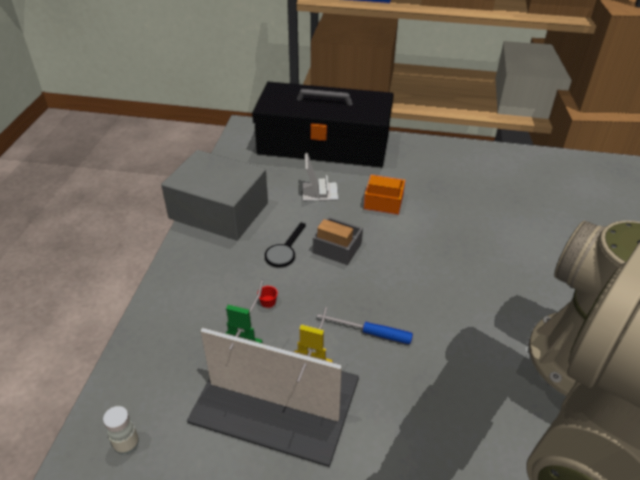

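Top view: the yellow pack is at (199,262) and the green pack at (209,209). The panel runs from (199,182) to (182,282). The grey rack is at (368,262), with its empty slot on the right at (378,264). Look-alikes are the green pack for the pack, and the orange rack at (442,298) for the rack. I choose the yellow pack and the grey rack. Next is a coarse measurement and a close crop.

```bash
cat > m1.py <<'E'
from h import *
np.set_printoptions(precision=4,suppress=True)
im=cv2.imread("pics/top0.png"); z=np.load("top0.npz"); K,T=z["K"],z["T"]
hsv=cv2.cvtColor(im,cv2.COLOR_BGR2HSV)
m=cv2.inRange(hsv,(22,120,80),(35,255,255)); m[:,:150]=0; m[:,300:]=0
n,l,s,c=cv2.connectedComponentsWithStats(m); i=1+np.argmax(s[1:,4]); print("yellow",s[i],c[i])
ys,xs=np.nonzero(m); print(cv2.minAreaRect(np.c_[xs,ys].astype(np.float32)))
print("yellow centroid at z=.17",onz(K,T,c[i],.17))
w=cv2.inRange(hsv,(0,0,150),(180,60,255)); w[:,:165]=0;w[:,230:]=0;w[:160]=0;w[300:]=0
ys,xs=np.nonzero(w); r=cv2.minAreaRect(np.c_[xs,ys].astype(np.float32)); print("panel",r); b=cv2.boxPoints(r)
for p in b: print(p,onz(K,T,p,.172))
for n,p in dict(slot=(378,264),cup=(295,216),mag=(348,216),drv=(275,310),rackc=(368,262)).items(): print(n,onz(K,T,p,.05 if n in('slot','rackc') else .02))
A=cv2.resize(im[170:305,155:275],None,fx=4,fy=4,interpolation=cv2.INTER_CUBIC)
B=cv2.resize(im[225:300,340:400],None,fx=5,fy=5,interpolation=cv2.INTER_CUBIC)
o=np.zeros((540,790,3),np.uint8); o[:540,:480]=A; o[:375,485:785]=B; cv2.imwrite("pics/crop1.png",o)
E
python3 m1.py
```

```text
yellow [189 247  18  32 354] [197.3418 261.2655]
((198.12635803222656, 261.9602355957031), (18.326900482177734, 30.136688232421875), 9.090276718139648)
yellow centroid at z=.17 [0.5108 0.1937 0.17  ]
panel ((196.99998474121094, 229.49996948242188), (63.99999237060547, 138.99996948242188), 0.0)
[165.     298.9999] [0.4204 0.264  0.172 ]
[165. 160.] [0.7554 0.2847 0.172 ]
[229. 160.] [0.7588 0.1299 0.172 ]
[229.     298.9999] [0.4237 0.1148 0.172 ]
slot [ 0.5289 -0.2441  0.05  ]
cup [ 0.6552 -0.0275  0.02  ]
mag [ 0.6583 -0.1672  0.02  ]
drv [0.4075 0.0171 0.02  ]
rackc [ 0.5334 -0.2185  0.05  ]
```

View pics/crop1.png

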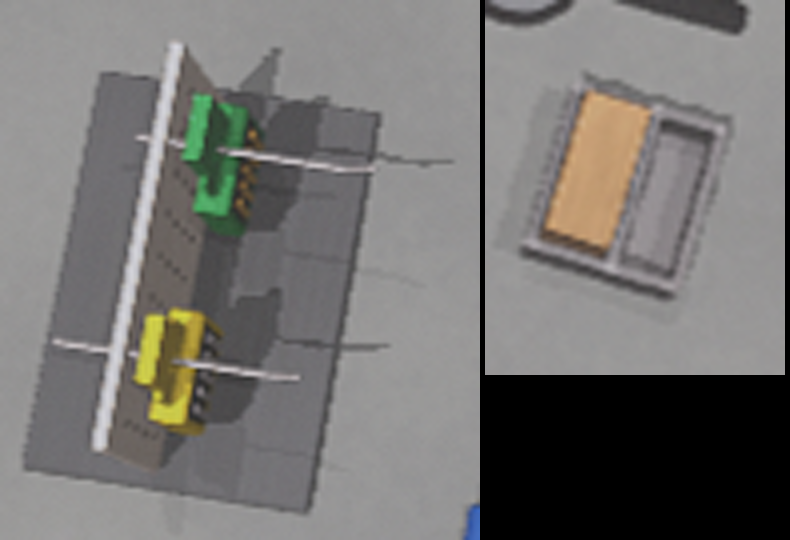

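The crop shows the yellow pack at crop (175,365). Its peg tip is near (300,378) and its tab's top band near (150,350). The rack's empty slot is at crop (672,200), beside the cardboard box. This confirms the choice.

```bash
cat > m2.py <<'E'
from h import *
np.set_printoptions(precision=4,suppress=True)
z=np.load("top0.npz"); K,T=z["K"],z["T"]; s=np.load("side0.npz")
f=lambda x,y:(155+x/4,170+y/4)
a=onz(K,T,f(180,42),.172); b=onz(K,T,f(104,450),.172); print("panel ends",a,b,"width",np.linalg.norm(a-b))
print("tab top",onz(K,T,f(150,350),.212))
print("tip",tri(ray(K,T,f(300,378)),ray(s["K"],s["T"],(325,310))), onz(K,T,f(300,378),.175))
g=lambda x,y:(340+(x-485)/5,225+y/5)
q=[onz(K,T,g(*p),.05) for p in ((585,80),(730,120),(670,295),(525,250))]
print("rack corners",q, [np.linalg.norm(q[i]-q[(i+1)%4]) for i in range(4)])
for p in ((663,125),(714,135),(674,275),(622,262)): print("slot cor",onz(K,T,g(*p),.05))
E
python3 m2.py
```

```text
panel ends [0.7063 0.1974 0.172 ] [0.4597 0.2289 0.172 ] width 0.2485927570461207
tab top [0.5141 0.1969 0.212 ]
tip (array([0.507 , 0.1169, 0.1668]), np.float64(0.0033688944220432973)) [0.5043 0.1157 0.175 ]
rack corners [array([ 0.5873, -0.1975,  0.05  ]), array([ 0.5682, -0.2721,  0.05  ]), array([ 0.4776, -0.2419,  0.05  ]), array([ 0.4989, -0.1679,  0.05  ])] [np.float64(0.0769721720917494), np.float64(0.09548291507467895), np.float64(0.07698169265222488), np.float64(0.0932272453721269)]
slot cor [ 0.5649 -0.2377  0.05  ]
slot cor [ 0.5603 -0.2639  0.05  ]
slot cor [ 0.4879 -0.2438  0.05  ]
slot cor [ 0.4939 -0.2173  0.05  ]
```

Emit:
apply_moves(
  moves=[2.5,-3.8,0.4,0,0,0.06,5,-7.6,0.4,0,0,0.12,7.5,-11.4,0.4,0,0,0.2,10,-15.2,0.4,0,0,0.25,10,-15.2,0.4,0,0,0.25,10,-15.2,0.4,0,0,0.25,10,-15.2,0.4,0,0,0.25,10,-15.2,0.4,0,0,0.25,10,-15.2,0.4,0,0,0.25,10,-15.2,0.4,0,0,0.25,10,-15.2,0.4,0,0,0.25,10,-15.2,0.4,0,0,0.25,10,-15.2,0.4,0,0,0.25],
  claw=40,
  newtons=30,
)

```text
clock: 1.23
tcp_pos: [0.4629, 0.1526, 0.2489]
orientation: [-0.0, 0.066, 0.998, 0.0]
wrist_force: [-0.2, -0.0, -0.4]
finger_gap: 0.0343
grip_force: 0.0
```

```bash
cat > snap.py <<'E'
import sys
from h import *
n,name=sys.argv[1:3]
im,K,T=cam(n); cv2.imwrite(f"pics/{name}.png",im); np.savez(name+".npz",K=K,T=T)
s=status.get_state(); print(s["clock"],s["tcp_pos"],s["orientation"],s["wrist_force"],s["finger_gap"])
E
python3 snap.py wrist w1
```

```text
1.2833 [0.46203301 0.15385259 0.24890578] [-6.56969971e-04  6.49982818e-02  9.97885151e-01  1.33675488e-04] [-0.82469333  0.94451336 -0.70574496] 0.034574148435299976
```

View pics/w1.png

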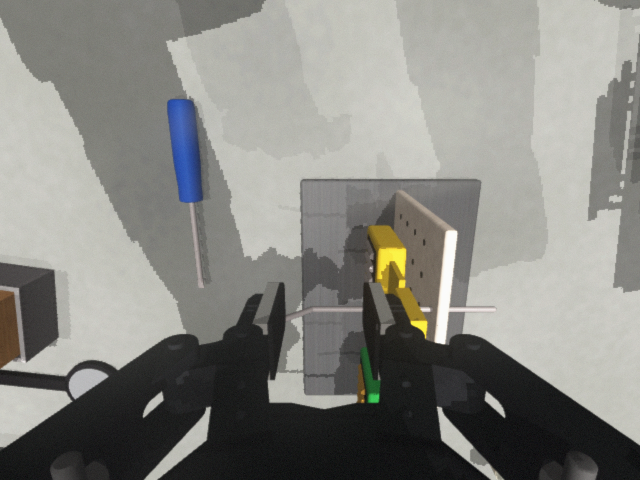

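The wrist view shows the yellow peg running level along row 309, bending at about (313,309). Its tip is near (288,320), beside a finger. I'll take two views with the tip unobstructed.

Emit:
apply_moves(
  moves=[0,-1.2,0,0,0,0,0,-1.2,0,0,0,0,0,-1.2,0,0,0,0,0,-1.2,0,0,0,0],
)

```text
clock: 1.62
tcp_pos: [0.4615, 0.1258, 0.2494]
orientation: [-0.0, 0.063, 0.998, 0.0]
wrist_force: [0.2, 1.3, 0.7]
finger_gap: 0.0344
grip_force: 0.0
```

```bash
python3 snap.py wrist w2
```

```text
1.6667 [0.46157245 0.12581451 0.24937123] [-5.31609028e-05  6.29101845e-02  9.98019161e-01  2.45945654e-04] [-0.16084694 -1.34902195  0.35138065] 0.033915229783572115
```

Emit:
apply_moves(
  moves=[1.2,0,0,0,0,0,2.4,0,0,0,0,0,2.4,0,0,0,0,0,2.4,0,0,0,0,0,2.4,0,0,0,0,0],
)

```text
clock: 2.08
tcp_pos: [0.5214, 0.1254, 0.2489]
orientation: [-0.001, 0.063, 0.998, 0.0]
wrist_force: [0.4, -0.5, -0.3]
finger_gap: 0.0343
grip_force: 0.0
```

```bash
python3 snap.py wrist w3
python3 - <<'E'
import cv2,numpy as np
a=cv2.imread("pics/w2.png")[180:380,270:530];b=cv2.imread("pics/w3.png")[100:300,270:530]
o=np.vstack([a,b]); cv2.imwrite("pics/c23.png",cv2.resize(o,None,fx=1.5*2*.98/1.02,fy=1.5,interpolation=cv2.INTER_CUBIC)) if 0 else cv2.imwrite("pics/c23.png",cv2.resize(np.hstack([a,b]),(780,300)))
E
```

```text
2.1333 [0.5211263  0.12530149 0.24914714] [-5.90153298e-04  6.32026962e-02  9.98000535e-01  5.41094399e-05] [ 0.87411058 -0.51095727  0.41361635] 0.034516873774006175
```

View pics/c23.png

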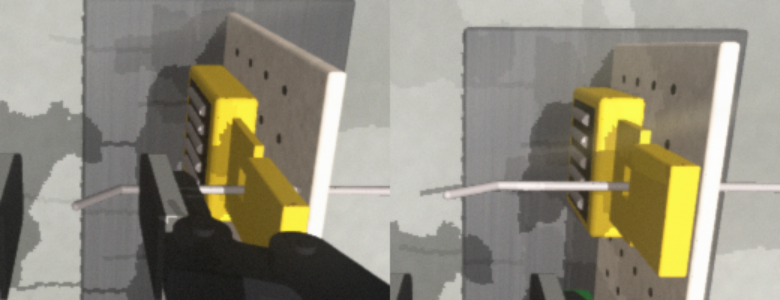

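The left crop (w2) shows the bend at (124,188) and tip at (76,206). The right crop (w3) shows the bend at (499,185) and tip at (447,195). The tab's bright top face spans (660–698, 165–275).

```bash
cat > m3.py <<'E'
from h import *
np.set_printoptions(precision=4,suppress=True)
A=np.load("w2.npz");B=np.load("w3.npz"); im=cv2.imread("pics/w3.png"); im2=cv2.imread("pics/w2.png")
L=lambda u,v:(270+u/1.5,180+v/1.5); R=lambda u,v:(270+(u-390)/1.5,100+v/1.5)
for n,l,r in(("bend",(124,188),(499,185)),("tip",(76,206),(447,195))):
    print(n,tri(ray(A["K"],A["T"],L(*l)),ray(B["K"],B["T"],R(*r))))
print("bend on z=.16",onz(A["K"],A["T"],L(124,188),.16),onz(B["K"],B["T"],R(499,185),.16))
print("pegpt",onz(B["K"],B["T"],R(560,185),.16), onz(B["K"],B["T"],R(740,186.5),.16))
hsv=cv2.cvtColor(im,cv2.COLOR_BGR2HSV); print([hsv[int(y),int(x)] for x,y in (R(675,200),R(640,220),R(600,120))])
m=cv2.inRange(hsv,(22,100,225),(35,255,255)); n,l,s,c=cv2.connectedComponentsWithStats(m)
i=int(l[int(R(675,220)[1]),int(R(675,220)[0])]); print(s[i],c[i])
ys,xs=np.nonzero(l==i); r=cv2.minAreaRect(np.c_[xs,ys].astype(np.float32)); print(r)
q=[onz(B["K"],B["T"],p,.212) for p in cv2.boxPoints(r)]; print(np.array(q),"centre",np.mean(q,0),[np.linalg.norm(q[k]-q[k-1]) for k in range(4)])
for p in((723,45),(737,45)): print("panel top",onz(B["K"],B["T"],R(*p),.172))
for p in((691,298),(711,298)): print("panel low",onz(B["K"],B["T"],R(*p),.172))
E
python3 m3.py
```

```text
bend (array([0.5082, 0.141 , 0.1598]), np.float64(0.0007180231009152207))
tip (array([0.5053, 0.1191, 0.1767]), np.float64(0.00031189812208922535))
bend on z=.16 [0.5081 0.1413 0.16  ] [0.5082 0.1406 0.16  ]
pegpt [0.5115 0.1668 0.16  ] [0.522  0.2441 0.16  ]
[array([ 29, 179, 252], dtype=uint8), array([ 22, 170, 114], dtype=uint8), array([ 27, 190, 245], dtype=uint8)]
[ 449  211   28   73 1349] [462.3069 246.6197]
((462.44195556640625, 246.9931640625), (18.753021240234375, 74.42787170410156), 6.709836483001709)
[[0.5336 0.191  0.212 ]
 [0.4944 0.1964 0.212 ]
 [0.4967 0.2055 0.212 ]
 [0.5361 0.2007 0.212 ]] centre [0.5152 0.1984 0.212 ] [np.float64(0.009984084254493297), np.float64(0.03952636835837437), np.float64(0.009379132861463978), np.float64(0.03966989277933311)]
panel top [0.4611 0.2311 0.172 ]
panel top [0.4618 0.2363 0.172 ]
panel low [0.5662 0.2178 0.172 ]
panel low [0.5673 0.2265 0.172 ]
```

Bend measured at z = 0.160 as expected, and the tip rises about 16 mm over a 21–22 mm run (about 37°). The tab measures 40 x 10 mm. Now the grasp.

Emit:
apply_moves(
  moves=[-0.12,1.4,0,0,0,-0.008,-0.24,2.92,0,0,0,-0.008,-0.24,2.92,0,0,0,-0.008,-0.24,2.92,-0.5,0,0,-0.008,-0.24,2.92,-1,0,0,-0.008,-0.24,2.92,-1.5,0,0,-0.008,-0.24,2.92,-2,0,0,-0.008,-0.24,2.92,-2.48,0,0,-0.008,-0.24,2.92,-2.48,0,0,-0.008,-0.24,2.92,-2.48,0,0,-0.008],
  claw=28,
)

```text
clock: 2.97
tcp_pos: [0.5149, 0.1974, 0.1873]
orientation: [-0.001, 0.068, 0.998, -0.0]
wrist_force: [0.6, -0.4, 0.4]
finger_gap: 0.024
grip_force: 0.0
```

```bash
python3 snap.py wrist w4
```

```text
3.0167 [0.51564613 0.19754892 0.18804133] [1.29100393e-04 6.76078721e-02 9.97711958e-01 8.44029006e-05] [ 0.63302909  0.2144811  -0.26225732] 0.02395941368174214
```

View pics/w4.png

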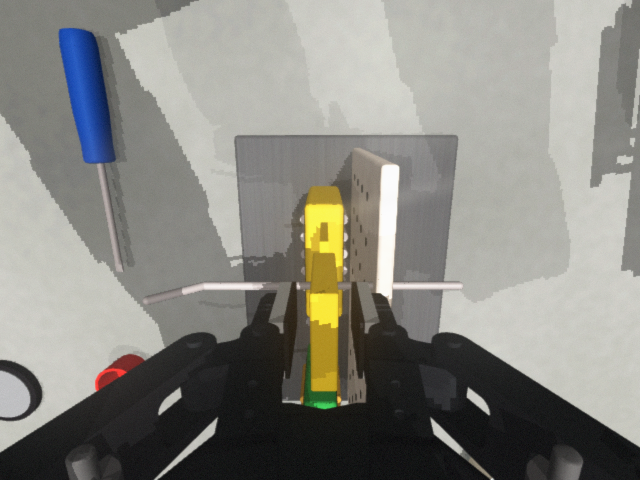

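The tab at (323,340) sits centred between the pads at (292) and (357). The peg is visible to the left, with its bend at (207,285) and tip at (147,300). Closing.

Emit:
apply_moves(
  moves=[0,0,0,0,0,0,0,0,0,0,0,0,0,0,0,0,0,0,0,0,0,0,0,0,0,0,0,0,0,0,0,0,0,0,0,0],
  claw=0,
  newtons=40,
)

```text
clock: 3.52
tcp_pos: [0.5166, 0.1975, 0.1882]
orientation: [0.001, 0.068, 0.998, 0.0]
wrist_force: [-1.4, -0.4, 6.2]
finger_gap: 0.0094
grip_force: 42.3
```

Gripping pressed the pack down about 6 N, so I'll lift gently in small steps.

Emit:
apply_moves(
  moves=[0,0,0.02,0,0,0,0,0,0.04,0,0,0,0,0,0.06,0,0,0,0,0,0.06,0,0,0],
)

```text
clock: 3.85
tcp_pos: [0.5162, 0.1975, 0.1886]
orientation: [-0.0, 0.068, 0.998, 0.0]
wrist_force: [0.8, -0.0, 0.6]
finger_gap: 0.0093
grip_force: 41.6
```

Emit:
apply_moves(
  moves=[0,0,0.04,0,0,0,0,0,0.08,0,0,0,0,0,0.12,0,0,0,0,0,0.12,0,0,0,0,0,0.12,0,0,0],
)

```text
clock: 4.27
tcp_pos: [0.516, 0.1975, 0.1917]
orientation: [-0.0, 0.068, 0.998, -0.0]
wrist_force: [0.6, 0.1, -2.8]
finger_gap: 0.0093
grip_force: 41.5
```

Emit:
apply_moves(
  moves=[-0.05,-0.4,0,0,0,0,-0.11,-0.8,0,0,0,0,-0.16,-1.2,0,0,0,0,-0.21,-1.6,0,0,0,0,-0.27,-2,0,0,0,0,-0.27,-2,0,0,0,0,-0.27,-2,0,0,0,0],
)

```text
clock: 4.85
tcp_pos: [0.5094, 0.1466, 0.192]
orientation: [0.0, 0.069, 0.998, 0.0]
wrist_force: [-0.3, -0.5, -0.4]
finger_gap: 0.0096
grip_force: 41.3
```

```bash
python3 snap.py wrist w5; python3 snap.py side s5
python3 - <<'E'
import cv2,numpy as np
a=cv2.imread("pics/w5.png")[230:430,170:430];cv2.imwrite("pics/c5.png",cv2.resize(a,(780,600),interpolation=cv2.INTER_CUBIC))
E
```

```text
4.9 [0.50948853 0.14705569 0.19199416] [1.67244868e-04 6.83857307e-02 9.97658913e-01 2.39402005e-04] [-0.77687458 -0.25793377 -1.5747347 ] 0.009513159678988975
4.95 [0.50949925 0.14739683 0.19195214] [1.45460353e-04 6.80608878e-02 9.97681137e-01 2.08517394e-04] [-0.22173461 -0.03846018 -0.56070712] 0.009661920259506608
```

View pics/c5.png

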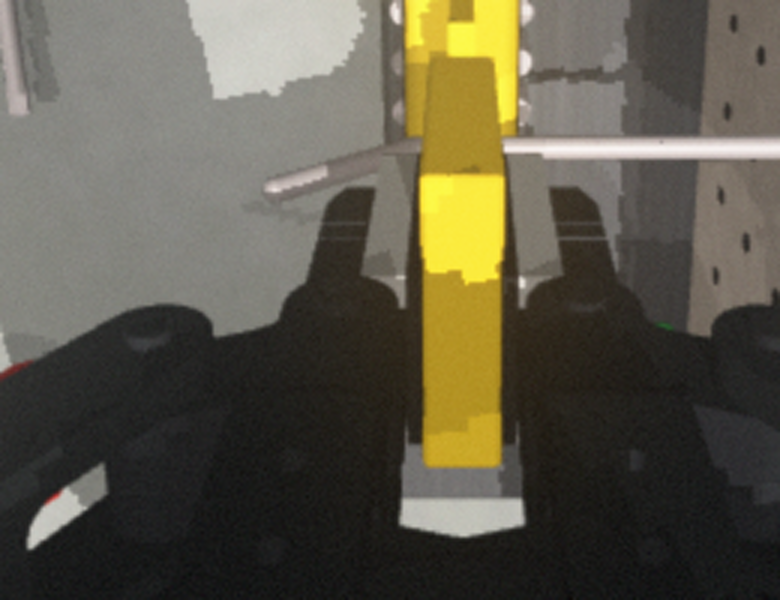

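The crop shows the pack just short of the bend at (408,146), with the peg rising to its tip at (270,190). Forces are near zero. I'll follow the roughly 37° slope in small steps.

Emit:
apply_moves(
  moves=[-0.019,-0.139,0.012,0,0,0,-0.032,-0.238,0.028,0,0,0,-0.043,-0.317,0.064,0,0,0,-0.054,-0.396,0.12,0,0,0,-0.064,-0.475,0.18,0,0,0,-0.064,-0.475,0.18,0,0,0,-0.064,-0.475,0.18,0,0,0],
)

```text
clock: 5.53
tcp_pos: [0.5079, 0.1356, 0.1965]
orientation: [0.0, 0.068, 0.998, 0.0]
wrist_force: [0.3, 0.4, -1.2]
finger_gap: 0.0093
grip_force: 41.3
```

Emit:
apply_moves(
  moves=[-0.011,-0.079,0.06,0,0,0,-0.021,-0.158,0.12,0,0,0,-0.032,-0.238,0.18,0,0,0,-0.032,-0.238,0.18,0,0,0,-0.032,-0.238,0.18,0,0,0],
)

```text
clock: 5.95
tcp_pos: [0.5071, 0.1295, 0.201]
orientation: [0.0, 0.068, 0.998, 0.0]
wrist_force: [1.6, -0.0, -1.3]
finger_gap: 0.0095
grip_force: 41.3
```

Emit:
apply_moves(
  moves=[-0.011,-0.079,0.06,0,0,0,-0.021,-0.158,0.12,0,0,0,-0.027,-0.198,0.15,0,0,0,-0.027,-0.198,0.15,0,0,0,-0.027,-0.198,0.15,0,0,0],
)

```text
clock: 6.37
tcp_pos: [0.5064, 0.1246, 0.2047]
orientation: [0.0, 0.068, 0.998, 0.0]
wrist_force: [0.6, -0.1, -2.2]
finger_gap: 0.0091
grip_force: 41.3
```

Emit:
apply_moves(
  moves=[-0.011,-0.079,0.06,0,0,0,-0.021,-0.158,0.12,0,0,0,-0.027,-0.198,0.15,0,0,0,-0.027,-0.198,0.15,0,0,0,-0.027,-0.198,0.15,0,0,0],
)

```text
clock: 6.78
tcp_pos: [0.5057, 0.1197, 0.2084]
orientation: [0.0, 0.068, 0.998, 0.0]
wrist_force: [0.7, 0.2, -1.8]
finger_gap: 0.0098
grip_force: 41.3
```

```bash
python3 snap.py wrist w6
python3 - <<'E'
import cv2,numpy as np
a=cv2.imread("pics/w6.png")[230:430,170:430];cv2.imwrite("pics/c6.png",cv2.resize(a,(780,600),interpolation=cv2.INTER_CUBIC))
E
```

```text
6.8333 [0.50564894 0.11969543 0.20834192] [3.56226368e-05 6.79234611e-02 9.97690533e-01 5.82780113e-05] [ 0.57374344 -0.33232661 -1.63995931] 0.009378896502395977
```

View pics/c6.png

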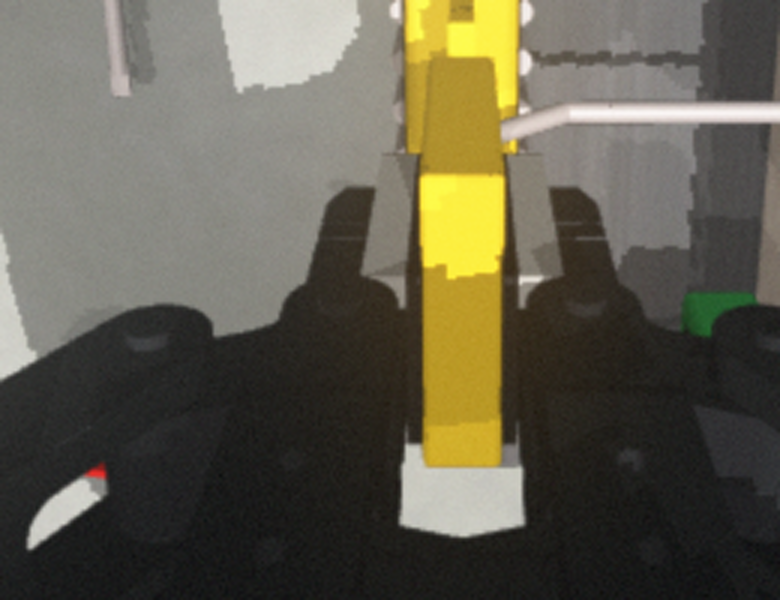

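Only the last bit of tip remains behind the tab, at (505,130). I'll ease off the tip, then move level outward.

Emit:
apply_moves(
  moves=[-0.011,-0.079,0.05,0,0,0,-0.021,-0.158,0.09,0,0,0,-0.032,-0.238,0.11,0,0,0,-0.043,-0.317,0.11,0,0,0,-0.054,-0.4,0.11,0,0,0,-0.1,-0.75,0.11,0,0,0,-0.17,-1.3,0.11,0,0,0,-0.24,-1.8,0.11,0,0,0,-0.32,-2.4,0.11,0,0,0,-0.32,-2.4,0.11,0,0,0,-0.32,-2.4,0.11,0,0,0,-0.32,-2.4,0.11,0,0,0],
)

```text
clock: 7.83
tcp_pos: [0.4976, 0.0596, 0.2111]
orientation: [0.0, 0.068, 0.998, 0.0]
wrist_force: [0.5, -0.4, -1.0]
finger_gap: 0.0096
grip_force: 41.4
```

Emit:
apply_moves(
  moves=[0.1,-0.8,0.4,0,0,-0.02,0.25,-2,0.9,0,0,-0.05,0.42,-3.5,1.3,0,0,-0.08,0.6,-5,1.6,0,0,-0.11,0.75,-6.4,1.6,0,0,-0.14,0.9,-7.6,1.6,0,0,-0.14,0.9,-7.6,1.6,0,0,-0.14,0.9,-7.6,1.6,0,0,-0.14,0.9,-7.6,1.6,0,0,-0.14],
)

```text
clock: 8.58
tcp_pos: [0.52, -0.1296, 0.2508]
orientation: [-0.0, 0.137, 0.991, 0.0]
wrist_force: [0.0, 0.0, -2.0]
finger_gap: 0.0095
grip_force: 41.3
```

```bash
python3 snap.py wrist w7
python3 - <<'E'
from h import *
d=np.load("w7.npz"); print([proj(d["K"],d["T"],p) for p in ((.527,-.241,.05),(.5873,-.1975,.05),(.4776,-.2419,.05))])
E
```

```text
8.6333 [ 0.51994284 -0.12912955  0.25087194] [-3.70003649e-04  1.36880926e-01  9.90587373e-01  3.61794353e-04] [ 0.58747758  0.63315677 -1.32926577] 0.00946138328661099
[array([216.47732199, 246.11160937]), array([276.94810217, 288.76578557]), array([197.26031376, 199.0147018 ])]
```

View pics/w7.png

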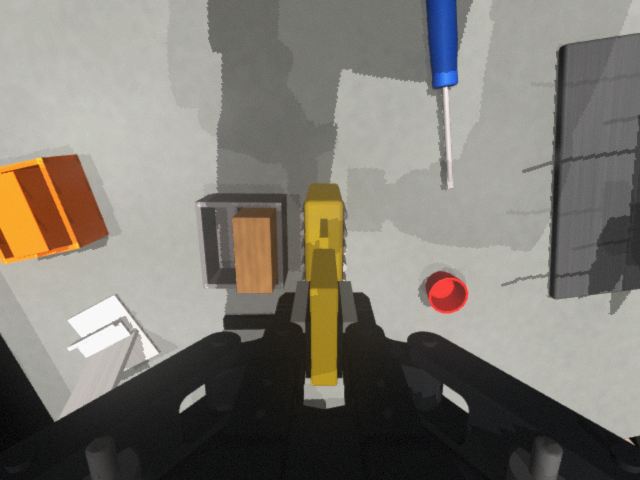

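The rack is at (200–287,195–290) with its empty slot at about (204–230,205–287) and the box at (235–277,209–292). The orange rack is far left at (50,205). I'll measure the slot's inner edges with line profiles.

Run:
```python
from h import *
g=cv2.cvtColor(cv2.imread("pics/w7.png"),cv2.COLOR_BGR2GRAY)
print("x from 190")
for r in(220,245,270): print(r,list(map(int,g[r-1:r+2,190:242].mean(0))))
print("y from 185")
for c in(212,218,226): print(c,list(map(int,g[185:300,c-1:c+2].mean(1))))
```

```text
x from 190
220 [182, 182, 182, 182, 182, 183, 174, 165, 164, 165, 159, 133, 79, 64, 63, 64, 65, 63, 64, 62, 64, 62, 62, 61, 60, 70, 90, 92, 91, 91, 92, 89, 90, 93, 93, 90, 92, 103, 110, 109, 109, 112, 129, 129, 132, 134, 132, 133, 129, 131, 133, 136]
245 [181, 182, 182, 179, 182, 181, 180, 180, 178, 164, 161, 160, 162, 152, 88, 66, 65, 64, 66, 65, 68, 65, 64, 65, 64, 65, 66, 79, 130, 134, 106, 91, 90, 91, 91, 90, 90, 89, 97, 103, 106, 108, 105, 101, 123, 128, 126, 130, 130, 128, 128, 131]
270 [180, 180, 183, 182, 180, 181, 181, 182, 182, 181, 179, 170, 163, 159, 159, 155, 105, 69, 62, 62, 63, 61, 63, 63, 61, 62, 61, 65, 70, 73, 75, 65, 62, 61, 62, 63, 62, 62, 58, 62, 61, 60, 61, 59, 63, 91, 133, 138, 141, 141, 139, 135]
y from 185
212 [166, 169, 166, 167, 169, 171, 170, 168, 135, 91, 77, 76, 72, 71, 67, 69, 75, 100, 114, 114, 113, 109, 85, 63, 65, 62, 63, 64, 64, 64, 64, 64, 66, 62, 62, 62, 61, 61, 61, 60, 62, 63, 62, 63, 63, 62, 64, 64, 64, 63, 64, 65, 64, 63, 63, 64, 65, 65, 66, 64, 65, 64, 65, 66, 64, 64, 63, 64, 63, 63, 63, 64, 62, 63, 61, 63, 63, 63, 62, 63, 63, 63, 63, 63, 62, 
[... 453 characters left out ...]
, 97, 98, 95, 91, 92, 89, 88, 89, 83, 76, 77, 72, 74, 72, 72, 64, 66, 69, 73, 74, 74, 71, 75, 72, 69, 64, 64, 61, 64, 65, 68, 96, 109, 110, 110, 136, 177, 181, 183, 182, 181, 182, 181, 183, 183, 181, 181]
226 [113, 110, 112, 110, 110, 111, 110, 107, 85, 68, 67, 67, 66, 66, 65, 66, 72, 100, 111, 114, 111, 113, 106, 105, 103, 98, 97, 96, 93, 96, 97, 96, 96, 91, 92, 96, 96, 94, 91, 90, 90, 91, 95, 91, 92, 90, 90, 92, 92, 92, 92, 89, 90, 92, 90, 90, 92, 91, 92, 89, 90, 90, 91, 90, 90, 91, 89, 89, 87, 90, 89, 88, 89, 89, 90, 88, 80, 77, 79, 79, 80, 80, 75, 66, 63, 61, 62, 63, 61, 62, 60, 62, 62, 60, 61, 63, 63, 62, 68, 94, 106, 108, 109, 124, 142, 145, 161, 165, 167, 174, 153, 162, 165, 163, 151]
```

Run:
```python
from h import *
np.set_printoptions(precision=4,suppress=True)
d=np.load("w7.npz"); P=lambda x,y:onz(d["K"],d["T"],(x,y),.05)
l1,l2,l3=P(201.6,220),P(203.8,245),P(205.9,270); r1,r2=P(226.7,220),P(228,245); t1,t2=P(212,206.9),P(226,206.9); b1,b2=P(212,283.7),P(226,283.6); o=P(198.5,245)
for n in "l1 l2 l3 r1 r2 t1 t2 b1 b2 o".split(): print(n,globals()[n])
ang=lambda v:np.degrees(np.arctan2(v[0],v[1]))
print("wall yaw",[ang(np.array([v[1],-v[0]])*-1) for v in (l3-l1,)],"end-wall yaw",ang(t2-t1),ang(b2-b1))
u=(l3-l1)/np.linalg.norm(l3-l1); n=np.array([-u[1],u[0],0])
print("u",u,"n",n,"widths",(r1-l1)@n,(r2-l2)@n,"len",(b1-t1)@u,(b2-t2)@u,"rim",(o-l2)@n)
c=np.mean([((l1+l2+l3)/3)@n,((r1+r2)/2)@n])*n+np.mean([t1@u,t2@u,b1@u,b2@u])*u; print("slot",c[:2])
```

```text
l1 [ 0.498  -0.2455  0.05  ]
l2 [ 0.5225 -0.2527  0.05  ]
l3 [ 0.548  -0.2603  0.05  ]
r1 [ 0.5047 -0.222   0.05  ]
r2 [ 0.529  -0.2296  0.05  ]
t1 [ 0.4886 -0.2311  0.05  ]
t2 [ 0.4923 -0.2182  0.05  ]
b1 [ 0.5638 -0.2598  0.05  ]
b2 [ 0.5676 -0.2459  0.05  ]
o [ 0.5211 -0.2577  0.05  ]
wall yaw [np.float64(16.564866175507728)] end-wall yaw 15.815138996529232 15.381462765115455
u [ 0.9585 -0.2851  0.    ] n [0.2851 0.9585 0.    ] widths 0.024363071907732785 0.023979111843946542 len 0.08019552216994451 0.08007520472837946 rim -0.005251272470000126
slot [ 0.5272 -0.2415]
```

Run:
```python
from h import *
np.set_printoptions(precision=4,suppress=True)
d=np.load("w7.npz"); K,T=d["K"],d["T"]; im=cv2.imread("pics/w7.png"); hsv=cv2.cvtColor(im,cv2.COLOR_BGR2HSV)
tcp=np.array([.5200,-.1294,.2508]); w,x,y,z=0,.137,.991,0
ty=np.array([2*x*y,y*y-x*x,0]); ty/=np.linalg.norm(ty); tx=np.array([-ty[1],ty[0],0]); print("tool yaw",np.degrees(np.arctan2(ty[0],ty[1])))
top=tcp+[0,0,.0235]
for s in(-.02,0,.02): print(s,[proj(K,T,top+s*tx+q*ty) for q in(-.005,.005)])
m=cv2.inRange(hsv,(18,120,60),(36,255,255))
for r in range(300,392,10):
    xs=np.nonzero(m[r,280:360])[0]; print(r,(xs.min()+280,xs.max()+281) if len(xs) else None)
ys=np.nonzero(m[:,324])[0]; print("rows",ys.min(),ys.max()+1)
# rack in z=.05/.078 planes, n coordinate from left inner wall
u=np.array([.9605,-.278,0]);n=np.array([.278,.9605,0]); l2=onz(K,T,(203.8,245),.05)
g=cv2.cvtColor(im,cv2.COLOR_BGR2GRAY); print(list(map(int,g[244:247,228:300].mean(0))))
for px in (232,234): print("box left",px,(onz(K,T,(px,245),.078)-l2)@n)
for px in (277,): print("box right",px,(onz(K,T,(px,245),.078)-l2)@n)
for px in (283,287,290): print("outer right z.05",px,(onz(K,T,(px,245),.05)-l2)@n)
```

```text
tool yaw 15.74184099938004
-0.02 [array([308.633 , 389.0538]), array([335.3478, 389.0145])]
0 [array([307.9085, 342.3318]), array([335.8061, 342.2923])]
0.02 [array([307.1168, 291.2809]), array([336.3068, 291.2413])]
300 (np.int64(309), np.int64(339))
310 (np.int64(310), np.int64(339))
320 (np.int64(310), np.int64(338))
330 (np.int64(310), np.int64(338))
340 (np.int64(311), np.int64(338))
350 (np.int64(311), np.int64(338))
360 (np.int64(311), np.int64(337))
370 (np.int64(311), np.int64(338))
380 (np.int64(311), np.int64(337))
390 None
rows 184 386
[97, 103, 106, 108, 105, 101, 123, 128, 126, 130, 130, 128, 128, 131, 133, 136, 138, 138, 136, 134, 130, 132, 132, 137, 136, 133, 133, 134, 135, 139, 141, 141, 137, 134, 134, 131, 134, 139, 140, 141, 138, 135, 115, 72, 64, 63, 61, 61, 62, 77, 88, 88, 89, 86, 69, 53, 51, 51, 52, 70, 93, 99, 97, 96, 99, 99, 101, 101, 100, 99, 101, 101]
box left 232 0.035435138392713374
box left 234 0.037251805816983674
box right 277 0.07631414055039754
outer right z.05 283 0.07848615726120119
outer right z.05 287 0.08245085237984624
outer right z.05 290 0.0854244209138296
```

The left rim and slot length match, but the divider edge is ambiguous (24 vs 30 mm). I'll look straight down on the slot to settle it.

Emit:
apply_moves(
  moves=[0.5,-0.9,0,0,0,0,1,-1.8,0,0,0,0,1.6,-2.8,0,0,0,0,2.2,-3.8,0,0,0,0,2.7,-4.7,0,0,0,0,3.08,-5.28,0,0,0,0,3.08,-5.28,0,0,0,0,3.08,-5.28,0,0,0,0,3.08,-5.28,0,0,0,0],
)

```text
clock: 9.38
tcp_pos: [0.597, -0.2604, 0.2509]
orientation: [-0.001, 0.137, 0.991, 0.0]
wrist_force: [0.2, 0.1, -1.3]
finger_gap: 0.0094
grip_force: 41.3
```

```bash
python3 snap.py wrist w8
python3 - <<'E'
from h import *
d=np.load("w8.npz"); p=proj(d["K"],d["T"],(.5272,-.2415,.05)).astype(int); print(p)
x0,y0=p[0]-80,max(p[1]-75,0); a=cv2.imread("pics/w8.png")[y0:y0+150,x0:x0+200]; print(x0,y0); cv2.imwrite("pics/c8.png",cv2.resize(a,(800,600),interpolation=cv2.INTER_CUBIC))
E
```

```text
9.4333 [ 0.59691246 -0.26035119  0.25119466] [-3.24504456e-04  1.36504989e-01  9.90639273e-01  3.37636541e-04] [-1.07812905  0.62924411 -1.450225  ] 0.009497670114535972
[321 131]
241 56
```

View pics/c8.png

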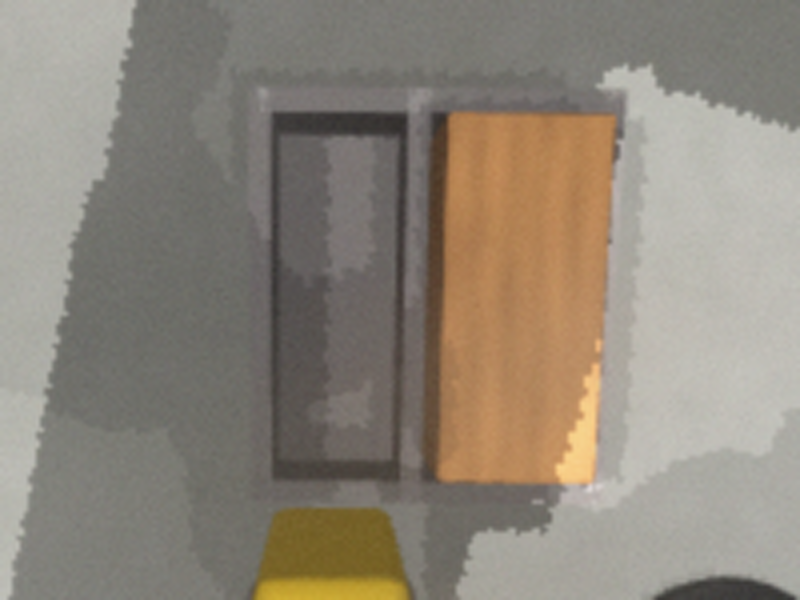

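The crop shows the slot's inner edges at x = 273 (left) and 408→398 (right), rows 113–480. The divider is at 404–427 and the box at 430–615. That makes the slot about 29 mm wide by 80 mm long, parallel to the tool.

Run:
```python
from h import *
np.set_printoptions(precision=4,suppress=True)
d=np.load("w8.npz"); K,T=d["K"],d["T"]; P=lambda u,v:onz(K,T,(241+u/4,56+v/4),.05)
tl,tr,bl,br=P(273,113),P(408,113),P(273,480),P(398,480)
print(tl,tr,bl,br,[np.linalg.norm(a-b) for a,b in((tl,tr),(bl,br),(tl,bl),(tr,br))])
yaw=lambda v:np.degrees(np.arctan2(v[0],v[1]))
f=lambda v:np.degrees(np.arctan2(-v[1],v[0]))
print("yaw long",f(bl-tl),f(br-tr),"short",yaw(tr-tl),yaw(br-bl)); c=(tl+tr+bl+br)/4; print("centre",c)
tcp=np.array([.597,-.2603]); print("delta",c[:2]-tcp,(c[:2]-tcp)/.025)
```

```text
[ 0.4863 -0.2412  0.05  ] [ 0.4943 -0.2128  0.05  ] [ 0.5628 -0.2637  0.05  ] [ 0.5707 -0.2355  0.05  ] [np.float64(0.02951969915356319), np.float64(0.02930883610089393), np.float64(0.07973666393140397), np.float64(0.07974486620808446)]
yaw long 16.362154322676517 16.513602276694147 short 15.705500500618367 15.71626700165945
centre [ 0.5285 -0.2383  0.05  ]
delta [-0.0685  0.022 ] [-2.7398  0.88  ]
```

Emit:
apply_moves(
  moves=[-0.7,0.22,0,0,0,-0.006,-1.5,0.46,0,0,0,-0.006,-2.2,0.68,0,0,0,-0.006,-2.71,0.84,0,0,0,-0.006,-2.71,0.84,0,0,0,-0.006,-2.71,0.84,-0.6,0,0,-0.006,-2.71,0.84,-1.4,0,0,-0.006,-2.71,0.84,-2.2,0,0,-0.006,-2.71,0.84,-2.6,0,0,-0.006,-2.71,0.84,-2.8,0,0,-0.006,-2.71,0.84,-2.8,0,0,-0.006],
)

```text
clock: 10.35
tcp_pos: [0.5291, -0.2405, 0.1802]
orientation: [-0.001, 0.14, 0.99, 0.0]
wrist_force: [-0.2, 0.6, -0.7]
finger_gap: 0.0094
grip_force: 41.3
```

Emit:
apply_moves(
  moves=[0,0.02,-0.2,0,0,0,0,0.02,-0.4,0,0,0,0,0.02,-0.6,0,0,0,0,0.02,-0.8,0,0,0,0,0.02,-1,0,0,0,0,0.02,-1.2,0,0,0,0,0.02,-1.4,0,0,0,0,0.02,-1.6,0,0,0,0,0.02,-1.6,0,0,0],
)

```text
clock: 11.1
tcp_pos: [0.5287, -0.2404, 0.1397]
orientation: [-0.001, 0.141, 0.99, 0.0]
wrist_force: [0.9, 0.6, -1.1]
finger_gap: 0.0092
grip_force: 41.3
```

No contact so far, about 7 mm above the floor. Setting down slowly.

Emit:
apply_moves(
  moves=[0,0,-0.06,0,0,0,0,0,-0.12,0,0,0,0,0,-0.17,0,0,0,0,0,-0.22,0,0,0,0,0,-0.25,0,0,0,0,0,-0.25,0,0,0,0,0,-0.25,0,0,0],
)

```text
clock: 11.68
tcp_pos: [0.5294, -0.2407, 0.1349]
orientation: [0.0, 0.14, 0.99, 0.0]
wrist_force: [-0.6, 0.2, -1.4]
finger_gap: 0.0093
grip_force: 41.3
```

Emit:
apply_moves(
  moves=[0,0,-0.02,0,0,0,0,0,-0.04,0,0,0,0,0,-0.06,0,0,0,0,0,-0.06,0,0,0,0,0,-0.06,0,0,0],
)

```text
clock: 12.1
tcp_pos: [0.5294, -0.2407, 0.1333]
orientation: [-0.0, 0.14, 0.99, 0.0]
wrist_force: [-0.2, -0.7, -0.4]
finger_gap: 0.0093
grip_force: 41.3
```

Emit:
apply_moves(
  moves=[0,0,-0.02,0,0,0,0,0,-0.04,0,0,0,0,0,-0.05,0,0,0,0,0,-0.05,0,0,0,0,0,-0.05,0,0,0],
)

```text
clock: 12.52
tcp_pos: [0.5295, -0.2408, 0.1329]
orientation: [0.0, 0.14, 0.99, -0.0]
wrist_force: [-1.5, 0.1, 5.6]
finger_gap: 0.0092
grip_force: 42.3
```

Contact at about 6 N, so the pack is on the floor. Releasing.

Emit:
apply_moves(
  moves=[0,0,0,0,0,0,0,0,0,0,0,0,0,0,0,0,0,0,0,0,0,0,0,0,0,0,0,0,0,0,0,0,0,0,0,0],
  claw=35,
)

```text
clock: 13.02
tcp_pos: [0.5293, -0.2407, 0.1319]
orientation: [-0.0, 0.14, 0.99, 0.0]
wrist_force: [-0.7, 0.8, 0.8]
finger_gap: 0.0302
grip_force: 0.0
```

Emit:
apply_moves(
  moves=[0,0,0.2,0,0,0,0,0,0.5,0,0,0,0,0,1,0,0,0,0,0,1.6,0,0,0,0,0,2.3,0,0,0,0,0,3.2,0,0,0,0,0,4,0,0,0,0,0,4,0,0,0,0,0,4,0,0,0],
)

```text
clock: 13.77
tcp_pos: [0.5303, -0.2413, 0.2342]
orientation: [0.002, 0.14, 0.99, -0.001]
wrist_force: [0.1, 0.7, -0.2]
finger_gap: 0.0301
grip_force: 0.0
```

```bash
python3 snap.py wrist w9
python3 - <<'E'
from h import *
np.set_printoptions(precision=4,suppress=True)
def meas(name,lo,col):
    d=np.load(name+".npz"); im=cv2.imread(f"pics/{name}.png"); h=cv2.cvtColor(im,cv2.COLOR_BGR2HSV); return d["K"],d["T"],h
K,T,h=meas("w9",0,0)
m=cv2.inRange(h,(18,120,60),(36,255,255)); n,l,s,c=cv2.connectedComponentsWithStats(m)
i=1+np.argmax(s[1:,4]); print(s[i],c[i])
for r in range(s[i,1],s[i,1]+s[i,3],12):
    xs=np.nonzero(l[r]==i)[0]; print(r,xs.min(),xs.max()+1,h[r,(xs.min()+xs.max())//2])
top=np.array([.5285,-.2383,.156]); ty=np.array([.2773,.9608,0]);tx=np.array([-.9608,.2773,0])
print("expected tab top corners",[proj(K,T,top+a*tx+b*ty).round(1) for a in(-.02,.02) for b in(-.005,.005)])
print("expected body top",[proj(K,T,top-[0,0,.08]+.035*tx+b*ty).round(1) for b in(-.011,.011)])
im,K,T=cam("top"); m=cv2.inRange(cv2.cvtColor(im,cv2.COLOR_BGR2HSV),(22,120,80),(35,255,255)); m[:,:330]=0;m[:,410:]=0
ys,xs=np.nonzero(m); print("top yellow",len(xs),xs.mean(),ys.mean(),"exp",proj(K,T,(.5285,-.2383,.1)))
E
```

```text
13.8167 [ 0.52965147 -0.24089451  0.23276546] [ 6.80346464e-04  1.40412073e-01  9.90092882e-01 -2.67355680e-04] [0.22908414 0.01878435 0.09086072] 0.02973485712326062
[  50  110   98  120 4634] [107.1258 167.73  ]
110 138 139 [ 21 125 227]
122 88 116 [ 18 209 250]
134 50 120 [ 19 206 250]
146 55 124 [ 18 203 249]
158 60 129 [ 19 197 249]
170 65 133 [ 18 204 249]
182 70 138 [ 19 203 249]
194 76 142 [ 19 206 249]
206 81 147 [ 19 201 249]
218 86 127 [ 10 190 148]
expected tab top corners [array([318.4, 275.6]), array([333.8, 275.6]), array([318. , 215.3]), array([334.3, 215.3])]
expected body top [array([312.2, 174.6]), array([339.1, 174.6])]
top yellow 0 nan nan exp [377.7045 261.6267]<stdin>:14: RuntimeWarning: Mean of empty slice.
  ret = ret.dtype.type(ret / rcount)
```

Run:
```python
from h import *
im=cv2.imread("pics/w9.png"); h=cv2.cvtColor(im,cv2.COLOR_BGR2HSV)
m=cv2.inRange(h,(22,120,50),(36,255,255)); m[:,:280]=0; m[:,380:]=0
ys,_=np.nonzero(m); print(ys.min(),ys.max())
for r in range(ys.min(),ys.max()+1,8):
    xs=np.nonzero(m[r])[0]
    if len(xs): print(r,xs.min(),xs.max()+1,h[r,(xs.min()+xs.max())//2])
# green pack
a=cv2.imread("pics/side0.png"); 
im2,K,T=cam("side")
for q in(a,im2):
    g=cv2.inRange(cv2.cvtColor(q,cv2.COLOR_BGR2HSV),(50,120,50),(75,255,255)); g[:250]=0;g[:,300:]=0; y,x=np.nonzero(g); print("green",len(x),x.mean(),y.mean())
```

```text
168 276
168 316 334 [ 21 150 117]
176 313 336 [ 23 177 166]
184 311 337 [ 23 190 203]
192 311 338 [ 22 179 120]
200 312 337 [ 23 193 206]
208 312 337 [ 22 166 123]
216 311 337 [ 22 176 136]
224 312 337 [ 23 193 201]
232 312 337 [ 23 198 203]
240 311 336 [ 23 197 195]
248 312 337 [ 23 191 196]
256 317 332 [ 23 197 193]
264 317 332 [ 23 195 192]
272 317 332 [ 24 194 226]
green 613 239.7194127243067 321.68352365415984
green 612 239.71732026143792 321.67483660130716
```

The pack stands upright within about 1 mm of the slot centre: its tab is at columns 317–332 against the expected 318–334. The green pack has not moved. The gripper is clear, so I'm handing in.

```bash
python3 -c "
from workcell import job
print(job.hand_in())"
```

```text
the job is handed in; nothing more can be done
None
```

The yellow pack is off its peg and stands released and upright in the grey rack's empty slot, about 1 mm from the slot's middle. The green pack has not moved, and the job is handed in, though no verdict came back.

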